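Put the hand stamps away in their trays

TASK

The shift is over: put the four wooden-handled hand stamps on the duty desk away, standing each one upright and fully down in the recess of the tray that matches the shape and size of its base (large round, small round, square, oblong). Set them down gently rather than dropping them, and leave the glue stick and the ink pad where they are.

Things in the scene. Friction and masses are not known exactly. Their poses are not given: they have to be found in the camera images.
- stamp_round_large: Loose hand stamp, 0.05 to 0.14 kg, standing on its base on the desk. Base: a round disc 48 mm in diameter, 20 mm high, pale wood on a black rubber foot. A dark, turned, round wooden handle stands on its middle, total height 75 mm; the handle is a plain cylinder 22 mm in diameter from 28 to 68 mm above the underside (flared to 30 mm where it meets the base, rounded off at the top). Origin: centre of the underside, z up along the handle.
- stamp_round_small: Loose hand stamp, 0.05 to 0.14 kg, standing on its base on the desk. Base: a round disc 32 mm in diameter, 20 mm high, pale wood on a black rubber foot. A dark, turned, round wooden handle stands on its middle, total height 75 mm; the handle is a plain cylinder 22 mm in diameter from 28 to 68 mm above the underside (flared to 30 mm where it meets the base, rounded off at the top). Origin: centre of the underside, z up along the handle.
- stamp_square: Loose hand stamp, 0.05 to 0.14 kg, standing on its base on the desk. Base: a square 40 x 40 mm with sides along its x and y, 20 mm high, pale wood on a black rubber foot. A dark, turned, round wooden handle stands on its middle, total height 75 mm; the handle is a plain cylinder 22 mm in diameter from 28 to 68 mm above the underside (flared to 30 mm where it meets the base, rounded off at the top). Origin: centre of the underside, z up along the handle.
- stamp_oblong: Loose hand stamp, 0.05 to 0.14 kg, standing on its base on the desk. Base: an oblong 64 mm (its x) x 26 mm (its y), 20 mm high, pale wood on a black rubber foot. A dark, turned, round wooden handle stands on its middle, total height 75 mm; the handle is a plain cylinder 22 mm in diameter from 28 to 68 mm above the underside (flared to 30 mm where it meets the base, rounded off at the top). Origin: centre of the underside, z up along the handle.
- tray_round_large: Fixed stamp tray: light wood block 80 x 80 mm, 14 mm high, with a recess in the middle of its top: round, 64 mm in diameter, 8 mm deep, its floor of dark green-grey felt 6 mm above the desk. Belongs to the stamp with the matching base, which fits in with 8 mm to spare on every side. Origin: centre of the underside, z up.
- tray_round_small: Fixed stamp tray: light wood block 64 x 64 mm, 14 mm high, with a recess in the middle of its top: round, 48 mm in diameter, 8 mm deep, its floor of dark green-grey felt 6 mm above the desk. Belongs to the stamp with the matching base, which fits in with 8 mm to spare on every side. Origin: centre of the underside, z up.
- tray_square: Fixed stamp tray: light wood block 72 x 72 mm, 14 mm high, with a recess in the middle of its top: square, 56 x 56 mm, sides along its x and y, 8 mm deep, its floor of dark green-grey felt 6 mm above the desk. Belongs to the stamp with the matching base, which fits in with 8 mm to spare on every side. Origin: centre of the underside, z up.
- tray_oblong: Fixed stamp tray: light wood block 96 (its x) x 58 (its y) mm, 14 mm high, with a recess in the middle of its top: oblong, 80 mm (its x) x 42 mm (its y), 8 mm deep, its floor of dark green-grey felt 6 mm above the desk. Belongs to the stamp with the matching base, which fits in with 8 mm to spare on every side. Origin: centre of the underside, z up.
- glue_stick: Bystander: loose upright glue stick, plain cylinder 29 mm in diameter and 85 mm high, white with a grey cap. Origin: centre of the underside, z up.
- ink_pad: Bystander: loose closed ink pad tin, 100 mm (its x) x 70 mm (its y) x 18 mm high, steel lid on a black bottom. Origin: centre of the underside, z up.
Mind the look-alikes: they are no part of the job. Leave any orange or red look-alike of the stamp_oblong alone.

How it is judged:
By the outcome, as a careful person would: the job done as asked, in the order asked, and still so for the second after the job is handed in, with the robot touching nothing.
It also fails if it takes over 120 s, if anything falls off the work surface, if the arm or the gripper's body presses on something with over 40 N, if the wrist force passes 120 N, or if a joint passes its speed limit or range.

ROBOT

A 6-joint arm with a two-finger parallel gripper is mounted at the origin on the work surface. World frame = base frame: x ahead of the robot, y to its left, z up, the work surface at z = 0. Lengths are in m, angles in rad, forces in N, time in s.
With the tool pointing down it reaches from about 0.375 to 0.925 m from the base axis. Payload 5.7 kg.
Tool frame: the origin (TCP) lies midway between the tips of the shut fingers; the grasp point (between the pads) lies 19 mm behind it (env.grasp_offset is the distance from the TCP to the grasp point, in m); z points along the fingers, y is the line along which they close (so a half turn about z gives the same grasp; the last joint's range is limited). The gripper opens to 85 mm and grips with 20 to 120 N. Pads are 22 mm wide; open, the fingers measure 114 mm over their backs; the gripper's body (76 mm by 85 mm) begins 54 mm behind the grasp point. The pads swing forward as they close: fully open they stand 13 mm farther back than shut.
Start: joints at [-1.368, 0.359, 1.51, -0, 1.272, -0.115], TCP at [0.187, -0.57, 0.231] pointing down, gripper open.
Joint ranges: [-2.97, 2.97], [-1.01, 2.36], [0.21, 2.38], [-0.96, 4.11], [0.2, 2.71], [-2.98, 2.98]. Speed limits (rad/s): [2.39, 2.39, 3.14, 3.14, 3.14, 3.14].

INTERFACE

Orientations are given as a unit quaternion [w, x, y, z].
In Python, from plant import env gives the robot as it stands.
- The arm moves only by the tool play_rows, never from a script. Its argument "series" is a list that holds one entry, the list of rows, each a list of 4 numbers: the shift along the tool's x, y, z in mm, then the turn about the tool's z in rad. A call has 1 to 20 rows; each row shifts and turns the commanded pose from where the row before left it, along the tool's axes as they then stand; what a row does not reach is not made up. A row lasts 1/8 s, in which the tool goes at most 62.5 mm and 10.7 degrees, less where a joint would pass 70% of its speed; a pose out of reach is approached as far as the arm can. A call is refused whole if a number of a shift passes 62.5 or a number of a turn 0.188, either way. A call with a gripper value outside its range is refused whole. "jaw" is the gripper's target within -1 to 1 (shut at 1, half-way at 0, fully open at -1), set as the call begins (left out, the last holds). The fingers move at their own pace and stop on an object; "newtons" is the grip in N (left out, the last holds). Time passes only in rows, so rows that do not move let the fingers close. It gives the time, the measured TCP pose, the force and the opening at its end, in the units of the state.
- env.state(): the state, without advancing time (a new reading comes with each control period).
- env.snapshot(name): name is "side" or "top" or "wrist"; returns the picture (420x560x3 uint8, red, green, blue); there is no depth.
- env.calibration(name): a dict with "intrinsics" (3x3 intrinsics, pixels), "world_from_camera" (4x4, takes a point from camera to world coordinates). Camera axes: x right, y up, looking along -z (the intrinsics and any distortion apply to the point x, -y, -z); pixel columns grow to the right and rows downward; lengths in m; the calibration is good to about 2 mm. A picture is of the moment at which its call begins: read the wrist's pose just before it. calibration takes no time and is no camera call; for the wrist camera it gives the pose at the moment of the call.
- env.job_done(): hands the job in, once; it reports no verdict.
The state is a dict: "clock": time; "joint_pos": joint angles; "qd": joint speeds; "tau": joint torques, N m; "position": TCP position; "eef_rot": TCP orientation; "ft_force": force on the tool from outside, world axes, zero at the start; "torque": the same for the moment, N m; "grip_width": opening from 0.0 (shut) to 1.0 (fully open).
Only numpy, scipy, OpenCV 4.12 (cv2) and the standard library are available. Lean on these libraries where they do the work, as an engineer would, in place of code of your own. Each camera call takes 0.05 s, during which the arm holds its last target. There are 200 camera calls.

## Working session

There is one attempt and no reset: what is moved stays moved. The work goes in short steps, Python scripts to look and compute and a tool call to move; the robot and the scene stay as the last step left them, time stands still between calls to the robot, and variables do not carry over. Pictures are saved under pics/ and viewed, on a budget of 14 in all, crops included, one or two more only if the job needs it, and the job is handed in when it is done.

Besides the shell and the picture viewer there is one more tool, called by a JSON object that holds its "name" and its "arguments", one argument or row to a line. play_rows: Moves the arm, as the interface text tells. Its arguments: {"type":"object","properties":{"series":{"type":"array","items":{"type":"array","items":{"type":"array","items":{"type":"number"}}}},"jaw":{"type":"number"},"newtons":{"type":"number"}},"required":["series"]}

```bash
mkdir -p pics; python3 - <<'E'
from plant import env
import cv2, numpy as np
for n in ("top","side"):
    cv2.imwrite(f"pics/{n}0.png",env.snapshot(n)[...,::-1])
    c=env.calibration(n);print(n,np.round(c["intrinsics"],1).tolist(),np.round(c["world_from_camera"],3).tolist(),[k for k in c])
s=env.state();print(s["position"],s["eef_rot"],s["ft_force"],s["grip_width"],s["clock"])
E
ls
```

```text
top [[387.3, 0.0, 283.1], [0.0, 387.3, 205.4], [0.0, 0.0, 1.0]] [[-0.021, 0.998, -0.055, 0.454], [-1.0, -0.022, -0.022, -0.003], [-0.023, 0.055, 0.998, 0.956], [0.0, 0.0, 0.0, 1.0]] ['intrinsics', 'world_from_camera']
side [[399.4, 0.0, 277.2], [0.0, 399.4, 209.7], [0.0, 0.0, 1.0]] [[-0.842, 0.372, -0.391, 0.038], [-0.539, -0.58, 0.611, 0.695], [0.001, 0.725, 0.689, 0.849], [0.0, 0.0, 0.0, 1.0]] ['intrinsics', 'world_from_camera']
[ 0.18733738 -0.56936683  0.2305406 ] [-8.25059726e-04  9.87401777e-01  1.58230994e-01 -5.02186348e-05] [-1.08077463  0.00711508 -0.02570831] 0.9990175745100321 0.1
pics
```

View pics/top0.png

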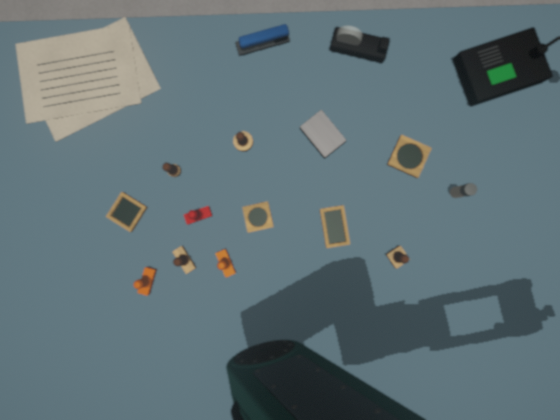

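View pics/side0.png

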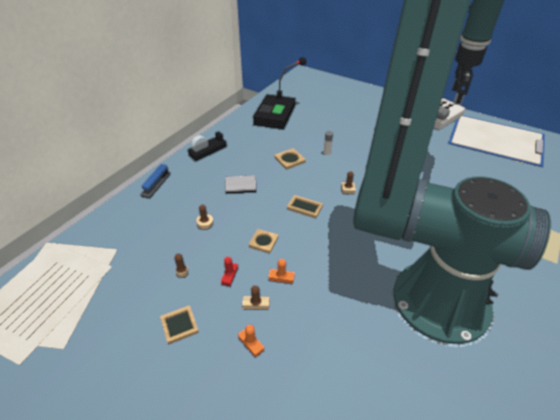

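The top view shows four wooden stamps: large round (243,140), small round (172,169), square (399,257) and oblong (183,260). The trays are large round (409,156), small round (258,217), square (126,211) and oblong (335,227).

Possible oblongs are the pale wood one at (183,260), red at (198,215), and orange at (225,263) and (145,281). I choose the wooden one and will check it in a crop.

```bash
cat > h.py <<'E'
from plant import env
import cv2, numpy as np
def ray(c,uv,z):
    K,T=c["intrinsics"],c["world_from_camera"]
    d=np.linalg.inv(K)@[uv[0],uv[1],1]; d=T[:3,:3]@(d*[1,-1,-1]); o=T[:3,3]
    return (o+d*(z-o[2])/d[2])[:2]
def proj(c,p):
    K,T=c["intrinsics"],c["world_from_camera"]
    q=T[:3,:3].T@(np.array(p)-T[:3,3])*[1,-1,-1]; q=K@q; return q[:2]/q[2]
def blobs(im,lo,hi,amin=20):
    m=cv2.inRange(cv2.cvtColor(im,cv2.COLOR_RGB2HSV),lo,hi)
    return [k for k in cv2.findContours(m,cv2.RETR_EXTERNAL,cv2.CHAIN_APPROX_NONE)[0] if cv2.contourArea(k)>amin]
def rect(c,k,z):
    w=np.array([ray(c,p[0],z) for p in k])*1000
    return cv2.minAreaRect(w.astype(np.float32))
def tool():
    """TCP mm, tool x and y axes in world"""
    s=env.state();w,x,y,z=s["eef_rot"]
    from scipy.spatial.transform import Rotation as R
    return np.array(s["position"])*1000, R.from_quat([x,y,z,w]).as_matrix()
E
python3 - <<'E'
from h import *
c=env.calibration("top"); im=env.snapshot("top")
for k in blobs(im,(9,50,110),(28,255,255)):
    M=k.reshape(-1,2).mean(0); print(M.round(),im[int(M[1]),int(M[0])],[np.round(v,1) for v in rect(c,k,0.014)])
crop=lambda u,v,r=35:cv2.resize(im[v-r:v+r,u-r:u+r],(390,290) ,interpolation=cv2.INTER_CUBIC)
crop=lambda u,v,r=30:cv2.resize(im[v-r:v+r,u-r:u+r],(300,300),interpolation=cv2.INTER_CUBIC)
cv2.imwrite("pics/c1.png",np.vstack([np.hstack([crop(183,260),crop(399,257)]),np.hstack([crop(172,169),crop(243,140)])])[...,::-1])
print(tool())
E
```

```text
[145. 281.] [92 59 46] [array([332.2, 359.9]), array([41.6, 67. ]), np.float64(73.2)]
[188. 267.] [184 159 119] [array([363.1, 251.3]), array([23.6, 28.1]), np.float64(32.5)]
[225. 263.] [130  75  44] [array([369.3, 163.9]), array([67. , 35.8]), np.float64(22.0)]
[179. 252.] [178 154 114] [array([398.4, 273.1]), array([22. , 28.3]), np.float64(26.3)]
[396. 256.] [51 48 47] [array([ 377.1, -255.2]), array([41.4, 40.8]), np.float64(32.3)]
[334. 226.] [ 90 100  91] [array([ 453.4, -106. ]), array([96.2, 59.1]), np.float64(7.8)]
[257. 216.] [86 95 88] [array([480.8,  80.6]), array([64.3, 65. ]), np.float64(11.3)]
[126. 211.] [59 69 64] [array([500.3, 403.8]), array([74.5, 73.5]), np.float64(57.5)]
[409. 156.] [65 75 69] [array([ 621. , -291.6]), array([82. , 82.1]), np.float64(64.0)]
[243. 141.] [58 53 50] [array([666.4, 112.2]), array([44.3, 46.5]), np.float64(28.6)]
(array([ 187.37059999, -569.43997605,  230.61647362]), array([[ 9.49932122e-01,  3.12456192e-01, -3.02097864e-04],
       [ 3.12456296e-01, -9.49931041e-01,  1.44249765e-03],
       [ 1.63745186e-04, -1.46466724e-03, -9.99998914e-01]]))
```

View pics/c1.png

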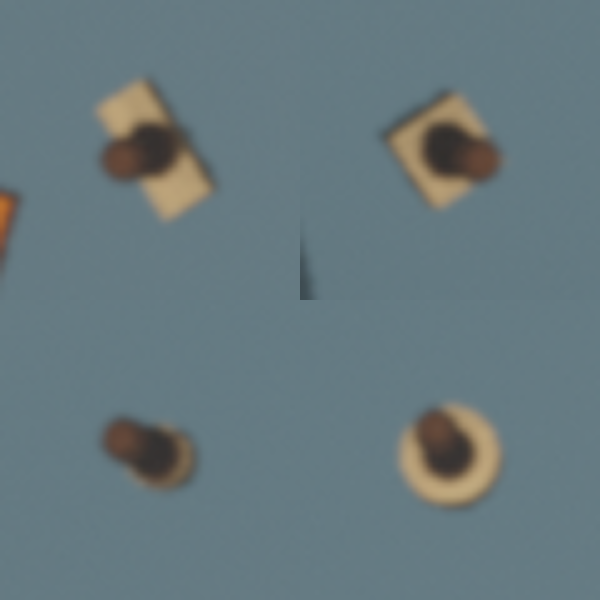

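The crop confirms the choice: a pale wooden oblong base at (183,260), next to the square, small round and large round stamps. Next I refine the stamp positions from the handle tops and the bases.

```bash
python3 - <<'E'
from h import *
c=env.calibration("top"); im=env.snapshot("top"); hsv=cv2.cvtColor(im,cv2.COLOR_RGB2HSV)
for n,(u,v),(ut,vt) in [("large",(243,141),(240,136)),("small",(172,169),(167,167)),("sq",(397,257),(404,258)),("obl",(183,260),(178,261))]:
    sub=im[v-18:v+18,u-18:u+18].astype(int)
    fg=((sub[...,0]-sub[...,2])>-5).astype(np.uint8)   # wood+handle vs blue desk
    top=((sub[...,0]-sub[...,2])>20)&(sub[...,0]<130)&(sub[...,0]>70)
    yy,xx=np.nonzero(top&(np.hypot(*(np.indices(top.shape)-np.array([vt-v+18,ut-u+18])[:,None,None]))<5))
    pale=((sub[...,0]-sub[...,2])>15)&(sub[...,0]>130)
    py,px=np.nonzero(pale)
    r=cv2.minAreaRect(np.array([ray(c,(a+u-18,b+v-18),.02)*1000 for a,b in zip(px,py)],np.float32))
    print(n,"handle",(ray(c,(xx.mean()+u-18,yy.mean()+v-18),.071)*1000).round(1),len(xx),"base",np.round(r[0],1),np.round(r[1],1),round(r[2],1))
E
```

```text
large handle [666.7 113.2] 49 base [666.5 112.9] [45.5 47.1] 25.5Traceback (most recent call last):
  File "<stdin>", line 10, in <module>
cv2.error: OpenCV(4.12.0) /io/opencv/modules/imgproc/src/convhull.cpp:143: error: (-215:Assertion failed) total >= 0 && (depth == CV_32F || depth == CV_32S) in function 'convexHull'
```

{"name": "play_rows", "arguments": {
  "series": [
    [[0, 0, 0, 0.16], [0, 0, 0, 0.158], [0, 0, 0, 0]]
  ],
  "jaw": -0.3,
  "newtons": 30
}}

```text
clock: 0.57
position: [0.1875, -0.5698, 0.2311]
eef_rot: [-0.0, 1.0, 0.001, -0.0]
ft_force: [0.6, -0.6, 0.6]
grip_width: 0.652
```

```bash
python3 - <<'E'
from h import *
c=env.calibration("top"); im=env.snapshot("top")
for n,(u,v),(ut,vt) in [("small",(172,169),(167,167)),("sq",(397,257),(404,258)),("obl",(183,260),(178,261))]:
    sub=im[v-18:v+18,u-18:u+18].astype(int); d=sub[...,0]-sub[...,2]
    top=(d>12)&(sub[...,0]<130)&(sub[...,0]>60)&(np.hypot(*(np.indices(d.shape)-np.array([vt-v+18,ut-u+18])[:,None,None]))<5)
    yy,xx=np.nonzero(top)
    print(n,"handle",(ray(c,(xx.mean()+u-18,yy.mean()+v-18),.071)*1000).round(1),len(xx))
    py,px=np.nonzero((d>10)&(sub[...,0]>110))
    if len(px)>5:
        r=cv2.minAreaRect(np.array([ray(c,(a+u-18,b+v-18),.02)*1000 for a,b in zip(px,py)],np.float32));print("base",np.round(r[0],1),np.round(r[1],1),round(r[2],1))
E
```

```text
small handle [598.6 283.8] 46
base [596.7 278.8] [16.2 29.6] 65.1
sq handle [ 378.4 -253.5] 62
base [ 377.5 -254. ] [41.7 42.6] 32.3
obl handle [381.4 258.9] 62
base [380.8 260.9] [66. 29.] 31.2
```

{"name": "play_rows", "arguments": {
  "series": [
    [[34, -49, 0, 0], [34, -49, 0, 0], [34, -49, 0, 0], [34, -49, 0, 0], [34, -49, 0, 0], [34, -49, 0, 0], [34, -49, 0, 0], [34, -49, 0, 0], [34, -49, 0, 0], [34, -49, 0, 0], [34, -49, 0, 0], [34, -49, 0, 0], [34, -49, 0, 0], [37, -46, 0, 0], [0, 0, 0, 0], [0, 0, 30, 0], [0, 0, 30, 0], [0, 0, 0, 0], [0, 0, 0, 0]]
  ]
}}

```text
clock: 3.0
position: [0.6669, 0.1124, 0.1724]
eef_rot: [-0.0, 1.0, 0.0, 0.0]
ft_force: [0.3, -0.4, -0.1]
grip_width: 0.652
```

```bash
python3 - <<'E'
from h import *
c=env.calibration("wrist"); im=env.snapshot("wrist").copy()
for z,col in((.02,(255,0,0)),(.075,(0,255,0))):
    p=proj(c,[.6667,.113,z]);print(z,p,c["world_from_camera"][:3,3]); cv2.circle(im,tuple(int(a) for a in p),4,col,1)
cv2.imwrite("pics/w1.png",im[...,::-1])
E
```

```text
0.02 [280.5271385  189.74080507] [0.73873139 0.11314942 0.31507029]
0.075 [280.53834099 207.91206254] [0.73873139 0.11314942 0.31507029]
```

View pics/w1.png

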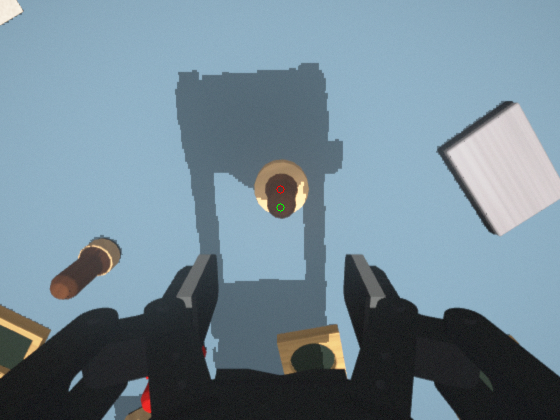

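The wrist view has the large stamp's base at (281,187) and its handle top at (281,208), both on the prediction. I descend and grasp.

{"name": "play_rows", "arguments": {
  "series": [
    [[0, 0, 40, 0], [0, 0, 40, 0], [0, 0, 35, 0], [0, 0, 20, 0], [0, 0, 6, 0], [0, 0, 0, 0], [0, 0, 0, 0]]
  ]
}}

```text
clock: 3.92
position: [0.6679, 0.1131, 0.0319]
eef_rot: [-0.0, 1.0, -0.0, 0.001]
ft_force: [0.1, 0.2, 0.2]
grip_width: 0.649
```

{"name": "play_rows", "arguments": {
  "series": [
    [[0, 0, 0, 0], [0, 0, 0, 0], [0, 0, 0, 0], [0, 0, 0, 0], [0, 0, 0, 0], [0, 0, 0, 0], [0, 0, 0, 0]]
  ],
  "jaw": 1,
  "newtons": 30
}}

```text
clock: 4.8
position: [0.667, 0.113, 0.031]
eef_rot: [-0.0, 1.0, -0.0, 0.0]
ft_force: [-1.3, 0.4, 5.6]
grip_width: 0.243
```

{"name": "play_rows", "arguments": {
  "series": [
    [[0, 0, -10, 0], [0, 0, -25, 0], [0, 0, -35, 0], [0, 0, 0, 0]]
  ]
}}

```text
clock: 5.3
position: [0.669, 0.1132, 0.1034]
eef_rot: [-0.0, 1.0, -0.0, 0.003]
ft_force: [0.0, -0.1, -1.5]
grip_width: 0.244
```

{"name": "play_rows", "arguments": {
  "series": [
    [[-3, 25, 0, 0], [-6, 45, 0, 0], [-6, 50, 0, 0], [-6, 50, 0, 0], [-6, 50, 0, 0], [-6, 50, 0, 0], [-6, 50, 0, 0], [-4, 45, 0, 0], [-3, 28, 0, 0], [0, 12, 0, 0], [0, 0, 0, 0], [0, 0, 0, 0], [0, 0, 0, 0], [0, 0, 0, 0]]
  ]
}}

```text
clock: 7.05
position: [0.6208, -0.291, 0.1004]
eef_rot: [-0.0, 1.0, 0.001, 0.0]
ft_force: [-1.2, 0.1, -1.4]
grip_width: 0.247
```

```bash
python3 - <<'E'
from h import *
c=env.calibration("wrist"); im=env.snapshot("wrist").copy(); p,_=tool();print(p)
p=proj(c,[.621,-.2916,.014]); cv2.circle(im,tuple(int(a) for a in p),4,(255,0,0),1)
q=proj(c,[.621,-.2916,.0775]); cv2.circle(im,tuple(int(a) for a in q),4,(0,255,0),1);print(p,q)
cv2.imwrite("pics/w2.png",im[...,::-1])
E
```

```text
[ 620.74714138 -291.20031599  100.40354076]
[282.17482663 211.69077635] [282.73626551 248.66046055]
```

View pics/w2.png

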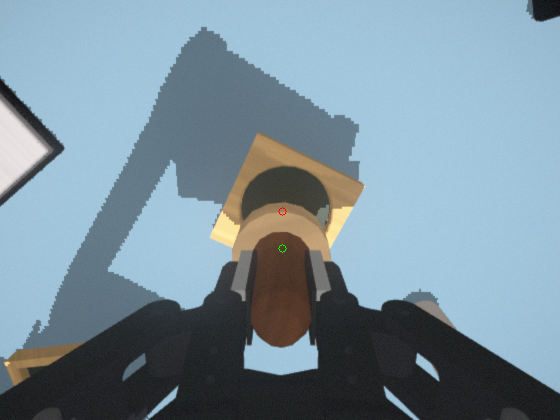

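The tray centre is at about (286,211), as predicted, and the stamp hangs upright above it. I lower it gently.

{"name": "play_rows", "arguments": {
  "series": [
    [[0, 0, 20, 0], [0, 0, 20, 0], [0, 0, 12, 0], [0, 0, 5, 0], [0, 0, 3, 0], [0, 0, 1.5, 0], [0, 0, 1, 0], [0, 0, 0, 0], [0, 0, 0, 0], [0, 0, 0, 0]]
  ]
}}

```text
clock: 8.35
position: [0.6206, -0.292, 0.038]
eef_rot: [0.0, 1.0, -0.0, 0.0]
ft_force: [0.7, -0.6, -0.8]
grip_width: 0.244
```

{"name": "play_rows", "arguments": {
  "series": [
    [[0, 0, 0.5, 0], [0, 0, 0.5, 0], [0, 0, 0.5, 0], [0, 0, 0, 0], [0, 0, 0, 0]]
  ]
}}

```text
clock: 8.98
position: [0.6206, -0.2921, 0.037]
eef_rot: [0.0, 1.0, -0.0, 0.0]
ft_force: [-2.3, 0.9, 4.8]
grip_width: 0.244
```

{"name": "play_rows", "arguments": {
  "series": [
    [[0, 0, 0, 0], [0, 0, 0, 0], [0, 0, 0, 0], [0, 0, 0, 0], [0, 0, -15, 0], [0, 0, -45, 0], [0, 0, -60, 0], [0, 0, -15, 0]]
  ],
  "jaw": -0.3
}}

```text
clock: 9.98
position: [0.6233, -0.2936, 0.1775]
eef_rot: [0.002, 1.0, -0.0, 0.004]
ft_force: [0.6, -0.1, -0.1]
grip_width: 0.652
```

{"name": "play_rows", "arguments": {
  "series": [
    [[-2, -50, 0, 0], [-2, -57, 0, 0], [-2, -57, 0, 0], [-2, -57, 0, 0], [-2, -57, 0, 0], [-2, -57, 0, 0], [-2, -57, 0, 0], [-2, -57, 0, 0], [-3, -57, 0, 0], [-4, -50, 0, 0], [0, -18, 0, 0], [0, 0, 0, 0], [0, 0, 0, 0], [0, 0, 0, 0]]
  ]
}}

```text
clock: 11.72
position: [0.5979, 0.2803, 0.1714]
eef_rot: [0.0, 1.0, -0.001, -0.0]
ft_force: [0.3, 0.5, 0.5]
grip_width: 0.651
```

```bash
python3 - <<'E'
from h import *
c=env.calibration("wrist"); im=env.snapshot("wrist").copy(); p,_=tool();print(p)
for z,col in((.02,(255,0,0)),(.075,(0,255,0))):
    p=proj(c,[.598,.282,z]);print(z,p); cv2.circle(im,tuple(int(a) for a in p),4,col,1)
t=env.snapshot("top");crop=cv2.resize(t[126:186,379:439],(300,300))
cv2.imwrite("pics/w3.png",np.hstack([im[...,::-1],cv2.copyMakeBorder(crop[:,30:270,::-1],0,120,0,0,0)]))
E
```

```text
[597.92715428 280.44480104 171.39813424]
0.02 [279.10688217 189.41465407]
0.075 [278.85061324 207.68927211]
```

View pics/w3.png

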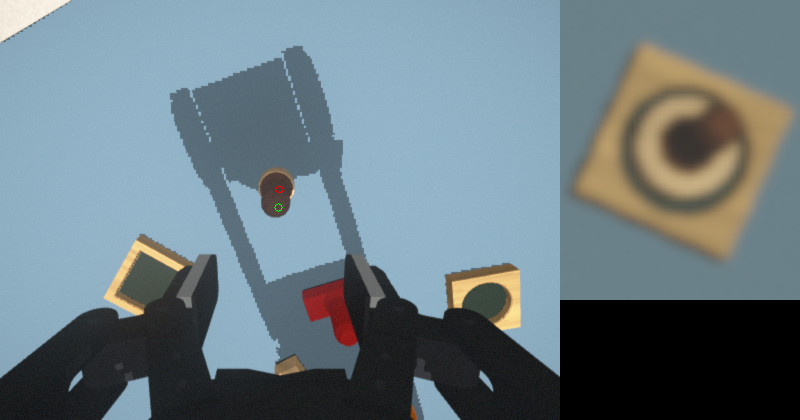

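The large stamp sits in its recess. The small stamp's base is at (276,187), about 3 px left of and 2 px above the prediction, so I correct by (+2, −4) mm and grasp.

{"name": "play_rows", "arguments": {
  "series": [
    [[2, -4, 40, 0], [0, 0, 40, 0], [0, 0, 35, 0], [0, 0, 20, 0], [0, 0, 5, 0], [0, 0, 0, 0], [0, 0, 0, 0]]
  ]
}}

```text
clock: 12.7
position: [0.6008, 0.2864, 0.0329]
eef_rot: [-0.0, 1.0, -0.0, 0.001]
ft_force: [-0.1, 0.8, 0.1]
grip_width: 0.648
```

{"name": "play_rows", "arguments": {
  "series": [
    [[0, 0, 0, 0], [0, 0, 0, 0], [0, 0, 0, 0], [0, 0, 0, 0], [0, 0, 0, 0], [0, 0, 0, 0], [0, 0, 0, 0]]
  ],
  "jaw": 1
}}

```text
clock: 13.58
position: [0.6, 0.2862, 0.0319]
eef_rot: [-0.0, 1.0, -0.0, 0.0]
ft_force: [-0.0, -0.6, 5.9]
grip_width: 0.244
```

{"name": "play_rows", "arguments": {
  "series": [
    [[0, 0, -10, 0], [0, 0, -25, 0], [0, 0, -35, 0], [0, 0, -20, 0], [0, 0, 0, 0]]
  ]
}}

```text
clock: 14.2
position: [0.6009, 0.2865, 0.1234]
eef_rot: [-0.001, 1.0, -0.0, 0.002]
ft_force: [0.5, -0.5, -0.3]
grip_width: 0.247
```

{"name": "play_rows", "arguments": {
  "series": [
    [[-12, 20, 0, 0], [-25, 42, 0, 0], [-27, 47, 0, 0], [-27, 47, 0, 0], [-18, 32, 0, 0], [-10, 17.5, 0, 0], [0, 0, 0, 0], [0, 0, 0, 0], [0, 0, 0, 0], [0, 0, 0, 0]]
  ]
}}

```text
clock: 15.45
position: [0.481, 0.0812, 0.1213]
eef_rot: [-0.0, 1.0, 0.0, 0.0]
ft_force: [0.8, -0.6, -0.3]
grip_width: 0.247
```

```bash
python3 - <<'E'
from h import *
c=env.calibration("wrist"); im=env.snapshot("wrist").copy(); p,_=tool();print(p)
p=proj(c,[.4808,.0806,.014]); cv2.circle(im,tuple(int(a) for a in p),4,(255,0,0),1);print(p)
cv2.imwrite("pics/w4.png",im[...,::-1])
E
```

```text
[480.951733    81.10114905 121.29212293]
[282.09330033 204.04858787]
```

View pics/w4.png

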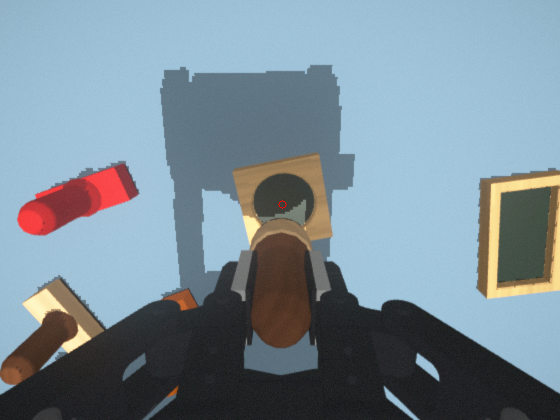

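The recess centre is at about (284,204), as predicted. I lower the stamp.

{"name": "play_rows", "arguments": {
  "series": [
    [[0, 0, 25, 0], [0, 0, 25, 0], [0, 0, 18, 0], [0, 0, 8, 0], [0, 0, 4, 0], [0, 0, 2, 0], [0, 0, 0.5, 0], [0, 0, 0, 0], [0, 0, 0, 0]]
  ]
}}

```text
clock: 16.62
position: [0.4808, 0.0805, 0.0391]
eef_rot: [-0.0, 1.0, -0.0, 0.0]
ft_force: [-0.2, 0.8, 0.4]
grip_width: 0.248
```

{"name": "play_rows", "arguments": {
  "series": [
    [[0, 0, 0.5, 0], [0, 0, 0.5, 0], [0, 0, 0, 0], [0, 0, 0, 0]]
  ]
}}

```text
clock: 17.12
position: [0.4807, 0.0805, 0.0379]
eef_rot: [-0.0, 1.0, -0.0, 0.0]
ft_force: [-0.4, -0.6, 2.0]
grip_width: 0.242
```

{"name": "play_rows", "arguments": {
  "series": [
    [[0, 0, 0.4, 0], [0, 0, 0, 0], [0, 0, 0, 0]]
  ]
}}

```text
clock: 17.5
position: [0.4807, 0.0805, 0.0379]
eef_rot: [-0.0, 1.0, -0.0, 0.0]
ft_force: [-1.3, 0.3, 6.9]
grip_width: 0.243
```

{"name": "play_rows", "arguments": {
  "series": [
    [[0, 0, 0, 0], [0, 0, 0, 0], [0, 0, 0, 0], [0, 0, 0, 0], [0, 0, -15, 0], [0, 0, -45, 0], [0, 0, -60, 0], [0, 0, -15, 0], [0, 0, 0, 0]]
  ],
  "jaw": -0.3
}}

```text
clock: 18.62
position: [0.4815, 0.0806, 0.174]
eef_rot: [-0.0, 1.0, -0.0, 0.002]
ft_force: [0.4, 0.8, -0.8]
grip_width: 0.643
```

{"name": "play_rows", "arguments": {
  "series": [
    [[-5, 25, 0, 0], [-15, 45, 0, 0], [-18, 55, 0, 0], [-18, 55, 0, 0], [-18, 55, 0, 0], [-16, 50, 0, 0], [-9, 35, 0, 0], [-3, 14, 0, 0], [0, 0, 0, 0], [0, 0, 0, 0], [0, 0, 0, 0]]
  ]
}}

```text
clock: 20.0
position: [0.3787, -0.2521, 0.1722]
eef_rot: [-0.0, 1.0, 0.001, -0.0]
ft_force: [0.2, -0.4, -0.1]
grip_width: 0.654
```

```bash
python3 - <<'E'
from h import *
c=env.calibration("wrist"); im=env.snapshot("wrist").copy(); p,_=tool();print(p)
for z,col in((.02,(255,0,0)),(.075,(0,255,0))):
    p=proj(c,[.378,-.254,z]);print(z,p); cv2.circle(im,tuple(int(a) for a in p),4,col,1)
t=env.snapshot("top");crop=cv2.resize(t[187:247,228:288],(300,300))
cv2.imwrite("pics/w5.png",np.hstack([im[...,::-1],cv2.copyMakeBorder(crop[:,30:270,::-1],0,120,0,0,0)]))
E
```

```text
[ 378.71233371 -252.3376895   172.31574021]
0.02 [283.45561328 190.01113699]
0.075 [284.0257669  208.34879788]
```

View pics/w5.png

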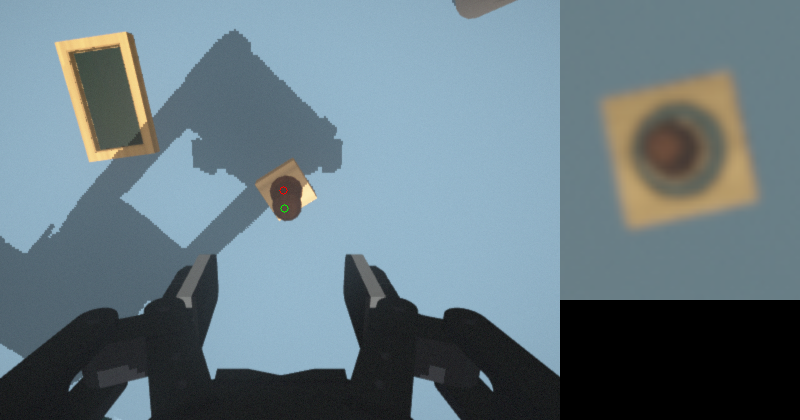

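The small stamp is seated. The square stamp's base is at (286,189), 2.5 px right of the prediction, so I shift tool y by +3.5 mm and grasp.

{"name": "play_rows", "arguments": {
  "series": [
    [[0, 3.5, 40, 0], [0, 0, 40, 0], [0, 0, 35, 0], [0, 0, 20, 0], [0, 0, 6, 0], [0, 0, 0, 0], [0, 0, 0, 0]]
  ]
}}

```text
clock: 20.98
position: [0.3792, -0.2574, 0.0322]
eef_rot: [0.001, 1.0, 0.0, 0.001]
ft_force: [0.4, 0.2, 0.2]
grip_width: 0.648
```

{"name": "play_rows", "arguments": {
  "series": [
    [[0, 0, 0, 0], [0, 0, 0, 0], [0, 0, 0, 0], [0, 0, 0, 0], [0, 0, 0, 0], [0, 0, 0, 0], [0, 0, 0, 0]]
  ],
  "jaw": 1
}}

```text
clock: 21.85
position: [0.3788, -0.2572, 0.0319]
eef_rot: [0.0, 1.0, -0.0, 0.0]
ft_force: [-1.0, 0.2, 7.0]
grip_width: 0.245
```

{"name": "play_rows", "arguments": {
  "series": [
    [[0, 0, -10, 0], [0, 0, -25, 0], [0, 0, -40, 0], [0, 0, -40, 0], [0, 0, -20, 0], [0, 0, 0, 0], [0, 0, 0, 0]]
  ]
}}

```text
clock: 22.72
position: [0.3779, -0.2564, 0.1657]
eef_rot: [-0.001, 1.0, -0.0, -0.0]
ft_force: [-0.6, 0.6, -0.5]
grip_width: 0.244
```

{"name": "play_rows", "arguments": {
  "series": [
    [[5, -25, 0, 0], [9, -50, 0, 0], [10, -55, 0, 0], [10, -55, 0, 0], [10, -55, 0, 0], [10, -55, 0, 0], [10, -55, 0, 0], [10, -55, 0, 0], [10, -55, 0, 0], [10, -55, 0, 0], [10, -55, 0, 0], [9, -50, 0, 0], [6, -30, 0, 0], [3, -11, 0, 0], [0, 0, 0, 0], [0, 0, 0, 0], [0, 0, 0, 0]]
  ]
}}

```text
clock: 24.85
position: [0.5005, 0.4027, 0.1665]
eef_rot: [0.0, 1.0, -0.001, -0.0]
ft_force: [0.1, 0.3, -1.3]
grip_width: 0.248
```

{"name": "play_rows", "arguments": {
  "series": [
    [[0, 0, 15, -0.1], [0, 0, 20, -0.12], [0, 0, 15, -0.12], [0, 0, 0, -0.1], [0, 0, 0, 0], [0, 0, 0, 0], [0, 0, 0, 0]]
  ]
}}

```text
clock: 25.72
position: [0.5009, 0.404, 0.1169]
eef_rot: [-0.0, 0.976, 0.218, 0.0]
ft_force: [-0.2, -0.1, -0.6]
grip_width: 0.245
```

```bash
python3 - <<'E'
from h import *
c=env.calibration("wrist"); im=env.snapshot("wrist").copy(); p,R=tool();print(p,np.degrees(np.arctan2(R[1,0],R[0,0])))
p=proj(c,[.5003,.4038,.014]); cv2.circle(im,tuple(int(a) for a in p),4,(255,0,0),1);print(p)
cv2.imwrite("pics/w6.png",im[...,::-1])
E
```

```text
[500.83480502 403.99635694 116.81139965] 25.14298526783426
[280.86130107 206.51638181]
```

View pics/w6.png

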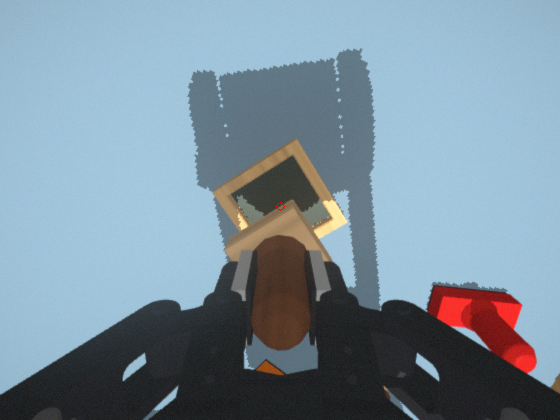

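The tray is centred on the prediction at (281,206), and the stamp's edges are parallel to its edges to within about 2–3°. I lower it.

{"name": "play_rows", "arguments": {
  "series": [
    [[0, 0, 25, 0], [0, 0, 25, 0], [0, 0, 15, 0], [0, 0, 7, 0], [0, 0, 3.5, 0], [0, 0, 2, 0], [0, 0, 0.5, 0], [0, 0, 0, 0], [0, 0, 0, 0]]
  ]
}}

```text
clock: 26.9
position: [0.5008, 0.4042, 0.0388]
eef_rot: [-0.0, 0.976, 0.218, 0.0]
ft_force: [0.5, 0.5, -0.9]
grip_width: 0.249
```

{"name": "play_rows", "arguments": {
  "series": [
    [[0, 0, 0.5, 0], [0, 0, 0.4, 0], [0, 0, 0, 0], [0, 0, 0, 0]]
  ]
}}

```text
clock: 27.4
position: [0.5008, 0.4041, 0.038]
eef_rot: [-0.0, 0.976, 0.218, 0.0]
ft_force: [-2.0, -0.8, 6.1]
grip_width: 0.242
```

{"name": "play_rows", "arguments": {
  "series": [
    [[0, 0, 0, 0], [0, 0, 0, 0], [0, 0, 0, 0], [0, 0, 0, 0], [0, 0, -15, 0], [0, 0, -45, 0], [0, 0, -60, 0], [0, 0, -15, 0], [0, 0, 0, 0]]
  ],
  "jaw": -0.3
}}

```text
clock: 28.52
position: [0.5014, 0.4046, 0.1745]
eef_rot: [-0.001, 0.976, 0.218, 0.002]
ft_force: [0.4, 0.5, -0.5]
grip_width: 0.652
```

{"name": "play_rows", "arguments": {
  "series": [
    [[-20, 10, 0, 0], [-45, 20, 0, 0], [-45, 21, 0, 0], [-40, 18, 0, 0], [-19.5, 9.5, 0, 0], [0, 0, 0, 0], [0, 0, 0, 0], [0, 0, 0, 0]]
  ]
}}

```text
clock: 29.52
position: [0.3816, 0.2616, 0.1723]
eef_rot: [-0.0, 0.976, 0.218, 0.0]
ft_force: [-0.3, -0.2, -0.6]
grip_width: 0.651
```

```bash
python3 - <<'E'
from h import *
c=env.calibration("wrist"); im=env.snapshot("wrist").copy(); p,R=tool();print(p,np.degrees(np.arctan2(R[1,0],R[0,0])))
for z,col in((.02,(255,0,0)),(.075,(0,255,0))):
    p=proj(c,[.381,.261,z]);print(z,p); cv2.circle(im,tuple(int(a) for a in p),4,col,1)
t=env.snapshot("top");crop=cv2.resize(t[181:241,96:156],(300,300))
cv2.imwrite("pics/w7.png",np.hstack([im[...,::-1],cv2.copyMakeBorder(crop[:,30:270,::-1],0,120,0,0,0)]))
E
```

```text
[381.49728037 261.52747533 172.32849772] 25.221237439786492
0.02 [281.22418482 190.55995152]
0.075 [281.39993177 208.94943808]
```

View pics/w7.png

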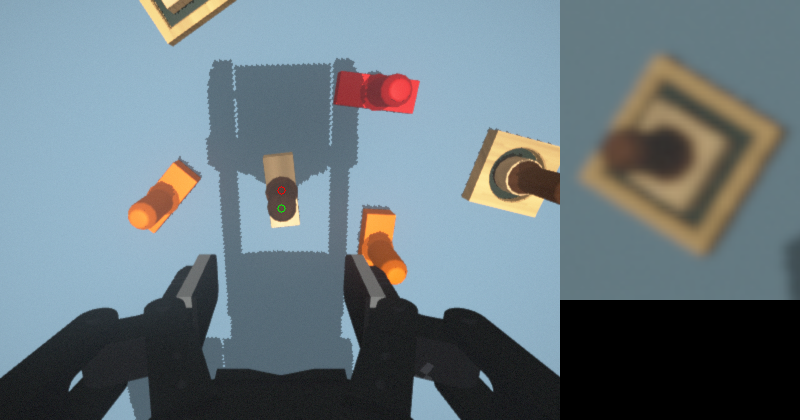

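The square stamp is seated. The oblong's base is centred at about (282,190), on the prediction, with its long axis about 5.5° left of the tool's x (30.7° in the world). The orange pair at (165,195) and (380,245) stay clear of the fingers. I grasp.

{"name": "play_rows", "arguments": {
  "series": [
    [[0, 0, 40, 0], [0, 0, 40, 0], [0, 0, 35, 0], [0, 0, 20, 0], [0, 0, 6, 0], [0, 0, 0, 0], [0, 0, 0, 0]]
  ]
}}

```text
clock: 30.5
position: [0.3815, 0.2613, 0.0323]
eef_rot: [-0.0, 0.976, 0.218, 0.001]
ft_force: [-0.3, 0.3, -0.6]
grip_width: 0.65
```

{"name": "play_rows", "arguments": {
  "series": [
    [[0, 0, 0, 0], [0, 0, 0, 0], [0, 0, 0, 0], [0, 0, 0, 0], [0, 0, 0, 0], [0, 0, 0, 0], [0, 0, 0, 0]]
  ],
  "jaw": 1
}}

```text
clock: 31.38
position: [0.3811, 0.261, 0.0321]
eef_rot: [-0.0, 0.976, 0.218, 0.0]
ft_force: [-1.1, -0.5, 7.3]
grip_width: 0.247
```

{"name": "play_rows", "arguments": {
  "series": [
    [[0, 0, -10, 0], [0, 0, -25, 0], [0, 0, -40, 0], [0, 0, -45, 0], [0, 0, -20, 0], [0, 0, 0, 0], [0, 0, 0, 0.1], [0, 0, 0, 0.12], [0, 0, 0, 0.1], [0, 0, 0, 0.08], [0, 0, 0, 0], [0, 0, 0, 0]]
  ]
}}

```text
clock: 32.88
position: [0.3802, 0.2606, 0.1708]
eef_rot: [0.0, 1.0, 0.021, -0.001]
ft_force: [1.4, -0.7, -1.8]
grip_width: 0.245
```

```bash
python3 - <<'E'
from h import *
p,R=tool();print(p,np.degrees(np.arctan2(R[1,0],R[0,0])),R.T@(np.array([453.4,-106,0])-p))
E
```

```text
[380.18878445 260.55040726 170.8322104 ] 2.367471618819254 [ 58.24418262 369.17872426 170.93101532]
```

{"name": "play_rows", "arguments": {
  "series": [
    [[4, 25, 0, 0], [8, 50, 0, 0], [9, 58, 0, 0], [9, 58, 0, 0], [9, 58, 0, 0], [8, 55, 0, 0], [6, 40, 0, 0], [4.5, 25, 0, 0], [0, 0, 20, 0], [0, 0, 25, 0], [0, 0, 10, 0], [0, 0, 0, 0], [0, 0, 0, 0], [0, 0, 0, 0]]
  ]
}}

```text
clock: 34.62
position: [0.4535, -0.1057, 0.1173]
eef_rot: [0.0, 1.0, 0.02, 0.001]
ft_force: [0.6, -0.3, -0.6]
grip_width: 0.246
```

```bash
python3 - <<'E'
from h import *
c=env.calibration("wrist"); im=env.snapshot("wrist").copy(); p,R=tool();print(p,R.T@(np.array([453.4,-106,38])-p))
p=proj(c,[.4534,-.106,.014]); cv2.circle(im,tuple(int(a) for a in p),4,(255,0,0),1);print(p)
cv2.imwrite("pics/w8.png",im[...,::-1])
E
```

```text
[ 453.42655563 -105.70474548  117.21691527] [-0.1475017   0.25255743 79.21693003]
[281.52961448 205.55730221]
```

View pics/w8.png

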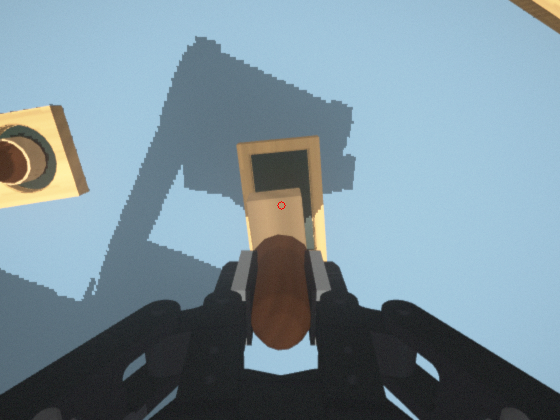

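The stamp's front edge (247,193)–(300,190) is about 2° clockwise of the tray's front edge (238,145)–(319,137), and it sits 1–2 mm to the left. I correct both slightly and lower.

{"name": "play_rows", "arguments": {
  "series": [
    [[0, 1.5, 20, -0.03], [0, 0, 25, 0], [0, 0, 18, 0], [0, 0, 8, 0], [0, 0, 4, 0], [0, 0, 2, 0], [0, 0, 1, 0], [0, 0, 0, 0], [0, 0, 0, 0]]
  ]
}}

```text
clock: 35.8
position: [0.4531, -0.1071, 0.0387]
eef_rot: [0.0, 0.999, 0.035, 0.0]
ft_force: [-0.0, 0.1, -1.3]
grip_width: 0.251
```

{"name": "play_rows", "arguments": {
  "series": [
    [[0, 0, 0.5, 0], [0, 0, 0.4, 0], [0, 0, 0, 0], [0, 0, 0, 0]]
  ]
}}

```text
clock: 36.3
position: [0.4531, -0.1072, 0.0381]
eef_rot: [0.0, 0.999, 0.035, 0.0]
ft_force: [-1.6, 0.6, 6.6]
grip_width: 0.246
```

Contact is at the right height (6.6 N). I release, rise and back away so the top camera has a clear view.

{"name": "play_rows", "arguments": {
  "series": [
    [[0, 0, 0, 0], [0, 0, 0, 0], [0, 0, 0, 0], [0, 0, 0, 0], [0, 0, -15, 0], [0, 0, -45, 0], [0, 0, -60, 0], [0, 0, -40, 0], [0, 40, 0, 0], [0, 55, 0, 0], [0, 55, 0, 0], [0, 50, 0, 0], [0, 0, 0, 0], [0, 0, 0, 0], [0, 0, 0, 0]]
  ],
  "jaw": -0.3
}}

```text
clock: 38.17
position: [0.4665, -0.3051, 0.1974]
eef_rot: [-0.001, 0.999, 0.035, -0.0]
ft_force: [1.2, 0.1, 0.8]
grip_width: 0.652
```

```bash
python3 - <<'E'
from h import *
im=env.snapshot("top"); s=env.snapshot("side")
C=lambda a,u,v,r=30:cv2.resize(a[v-r:v+r,u-r:u+r],(260,260),interpolation=cv2.INTER_CUBIC)
W=lambda n,x,y:[int(round(q)) for q in proj(env.calibration(n),[x,y,.03])]
T=[(.621,-.292),(.481,.081),(.453,-.106)]
a=np.hstack([C(im,*W("top",*t)) for t in T]); b=np.hstack([C(s,*W("side",*t)) for t in [T[0],(.5,.404),T[2]]])
cv2.imwrite("pics/f1.png",np.vstack([a,b])[...,::-1])
cv2.imwrite("pics/f2.png",s[...,::-1])
E
```

```text
(no output)
```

View pics/f1.png

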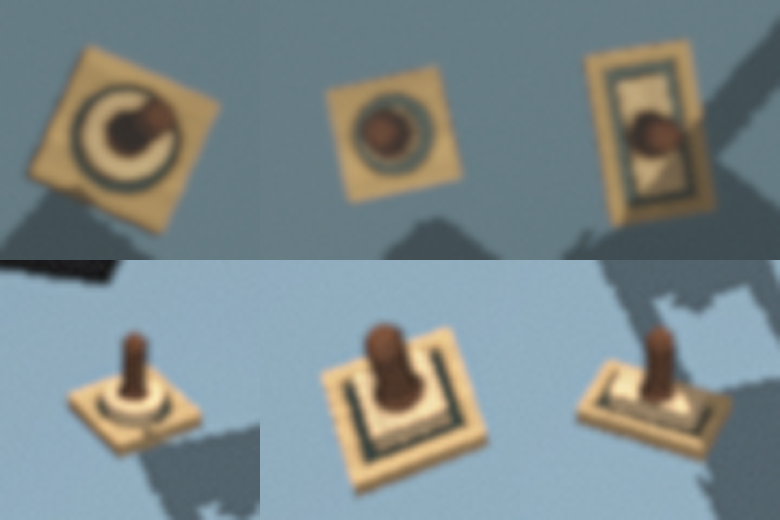

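View pics/f2.png

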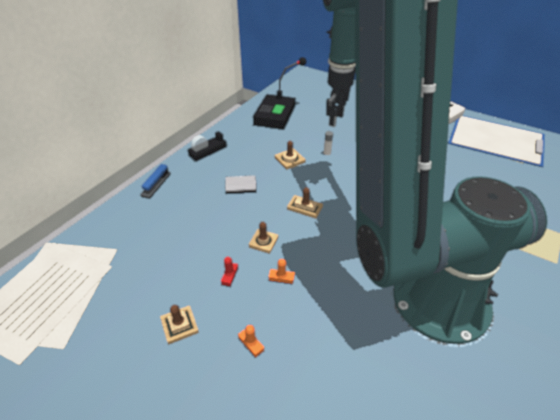

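All four stamps stand upright with felt showing all round. In the side view the glue stick at (328,142), the ink pad at (240,184) and the look-alikes are where they started. I hand the job in.

```bash
python3 -c "
from plant import env
print(env.job_done())"
```

```text
the job is handed in; nothing more can be done
None
```

All four stamps are standing in their matching recesses, put away in the order large round, small round, square, oblong. I handed the job in at about 38 s on the robot clock, and no verdict was reported. I lowered each one until it touched the felt (about 5 to 7 N) before letting go. I turned the square and the oblong to line up with their trays.

The last top and side pictures show all four upright and down in their recesses. In the crops of the large round, square and oblong stamps, the felt shows all round. The small round is clear only from above, and in the wide side view. The glue stick, the ink pad and the red and orange look-alikes look unmoved. No check failed. On the way I made four small corrections: 2 to 4.5 mm before grasping the small round and square stamps, and 1.5 mm and about 2° when placing the oblong.

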